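Stow the battery pack in its flip-lid case

TASK

Put the battery pack away in its flip-lid case: press the thumb latch at the front of the case so that the lid pops open, lay the pack flat in the pocket, then press the lid down until it snaps shut behind the latch. Be gentle, never pressing hard on the lid or the latch, and leave the other loose things on the table where they are.

Things in the scene. Friction and masses are not known exactly. Their poses are not given: they have to be found in the camera images.
- case: Grey plastic flip-lid case, 112 (its x) x 66 (its y) x 42 mm high when shut, stuck on a 14 mm thick soft black mat (135 x 85 mm) that is fixed to the table: under load the case sinks by up to several mm. Origin at the centre of its underside; x points from the thumb latch (front) to the hinge (far side), z up. Lower half 18 mm high, flat rim; upper half is the lid, outside 24 mm deep, 3 mm walls.
- lid_hinge (a point): Point on the hinge line of the lid, at the far rim of the case (case frame x = +56, y = 0, z = 18 mm). The hinge runs along the case's y. Fixed to the case.
- lid_front (a point): Point on the outer top face of the lid near its front edge, 104 mm from the hinge towards the front and 24 mm above the hinge line when shut (56 mm above the table, case frame x = -48, z = 42). It moves with the lid. The place to press when closing.
- lid (a joint): Lid angle in rad: 0 shut, 1.8 fully open (leaning back), sprung open (about 2 N at the front edge). To shut it, swing it over from behind and press its front down: at 0.08 to 0.05 rad its black front bar pushes the hook aside (4 to 8 N), then sprung buffers resist, rising to about 9 N where the hook catches, below 0.01; the mat sinks. Let go earlier, it springs open or stays half caught at 0.04.
- thumb_pad (a point): Centre of the top face of the black ribbed thumb pad, 24 mm wide (y) and about 25 mm deep (x), that sticks out at the front of the case, 36 mm above the table at rest (case frame x = -88, y = 0, z = 22). It moves with the latch.
- latch (a joint): Angle of the thumb latch in rad: 0 at rest (hooked over the bar of the shut lid), grows as the pad is pressed down, stop at 0.32 (pad centre about 9 mm lower in the case); frees the lid at 0.20 to 0.27. Springs back to 0; 2 N on the pad starts it, 3 to 4 N takes it to the stop. Over 20 N between robot and latch, or robot and lid, is too much.
- pocket (a point): Centre of the floor of the pocket in the lower half, 20 mm above the table, fixed to the case. The pocket is 95 mm long (case x) and 53 mm wide (case y), 12 mm deep below the rim, its upper 6 mm sloped as a lead-in.
- battery_center (a point): Centre of the black battery pack, a plain block 47 (its x) x 89 (its y) x 30 mm (its z) weighing about 0.2 kg that lies flat on the table, centre 15 mm up. Its long side goes along the case's x axis, either way round; in the pocket its top is 18 mm above the rim of the lower half.
- motor: Bystander: small grey and black gear motor, 26 x 69 x 32 mm, loose on the table; origin at the centre of its underside.
- tyre: Bystander: small wheel with a grey tyre, 63 mm across, 24 mm high, lying flat, loose; origin at the centre of its underside.
- gear: Bystander: light grey spur gear, 65 mm across, 8 mm high, lying flat, loose; origin at the centre of its underside.
- beaker: Bystander: clear square cup, 112 x 112 x 62 mm, loose; origin at the centre of its underside.
There are look-alikes about, which are no part of the job. Leave any yellow look-alike of the part that bears battery_center alone.

How it is judged:
By the outcome, as a careful person would: the job done as asked, in the order asked, and still so for the second after the job is handed in, with the robot touching nothing.
It also fails if it takes over 72 s, if anything falls off the work surface, if the arm or the gripper's body presses on something with over 40 N, if the wrist force passes 120 N, or if a joint passes its speed limit or range.

ROBOT

A 7-joint arm with a two-finger parallel gripper is mounted at the origin on the work surface; the furniture and walls round the work are solid. World frame = base frame: x ahead of the robot, y to its left, z up, the work surface at z = 0. Lengths are in m, angles in rad, forces in N, time in s.
With the tool pointing down it reaches from about 0.4 to 0.925 m from the base axis. Payload 5.6 kg.
Tool frame: the origin (TCP) lies on the centre line of the jaws, within the pads' length; the fingertips stand 17 mm ahead of it and the grasp point (between the pads) lies 2 mm behind it (r.tcp_to_tips is the distance from the TCP to the fingertips, in m); z points along the fingers, y is the line along which they close (so a half turn about z gives the same grasp; the last joint's range is limited). The gripper opens to 85 mm and grips with 20 to 120 N. Pads are 22 mm wide; open, the fingers measure 114 mm over their backs; the gripper's body (76 mm by 85 mm) begins 54 mm behind the grasp point. The pads swing forward as they close: fully open they stand 13 mm farther back than shut.
Start: joints at [1.089, 0.468, -0.012, 1.603, 0.006, 1.071, -0.056], TCP at [0.276, -0.588, 0.248] pointing down, gripper open.
Joint ranges: [-2.53, 2.53], [-0.31, 2.02], [-1.57, 1.55], [0.28, 2.44], [-1.29, 4.43], [0.15, 1.84], [-2.92, 2.92]. Speed limits (rad/s): [2.57, 2.57, 3.14, 3.14, 3.14, 3.14, 3.14].

INTERFACE

Orientations are given as a 3x3 rotation matrix whose columns are the frame's x, y, z axes.
In Python, from bench import r, capture, ticket gives the robot as it stands.
- The arm moves only by the tool step_arm, never from a script. Its arguments are lists of equal length, an entry for each row: "travel": the shift along the tool's x, y, z in m, a list of three; "dr": the turn, a rotation vector about the tool's x, y, z in degrees, a list of three. A call has 1 to 5 rows; each row shifts and turns the commanded pose from where the row before left it, along the tool's axes as they then stand; what a row does not reach is not made up. A row lasts 1/12 s, in which the tool goes at most 41.7 mm and 7.16 degrees, less where a joint would pass 70% of its speed; a pose out of reach is approached as far as the arm can. A call with a gripper value outside its range is refused whole. "claw" is the closure, from -1 (fully open) to 1 (shut), set as the call begins (left out, the last holds). The fingers move at their own pace and stop on an object; the grip force is fixed at half the most. Time passes only in rows, so rows that do not move let the fingers close. It gives the time, the measured TCP pose, the force, the opening and the grip force at its end, in the units of the state.
- r.get_obs(): the state, without advancing time (a new reading comes with each control period).
- capture(name): name is "side" or "top" or "wrist"; returns a dict with "image" (384x512x3 uint8, red, green, blue), "z_map" (384x512 float32, m along the optical axis (not along the pixel's ray), 0 where there is no reading), "fx", "fy", "cx", "cy" (pixels), "world_from_camera" (4x4, takes a point from camera to world coordinates). Camera axes: x right, y up, looking along -z (the intrinsics and any distortion apply to the point x, -y, -z); pixel columns grow to the right and rows downward; lengths in m; the calibration is good to about 2 mm. A picture is of the moment at which its call begins.
- ticket.close_job(): hands the job in; it is judged then, once.
The state is a dict: "clock": time; "joint_pos": joint angles; "joint_velocities": joint speeds; "tau": joint torques, N m; "ee_pos": TCP position; "eef_rot": TCP orientation; "ft_force": force on the tool from outside, world axes, zero at the start; "torque": the same for the moment, N m; "finger_gap": finger opening in m; "grasp_force": force on a finger pad.
Only numpy, scipy, OpenCV 4.12 (cv2) and the standard library are available. Lean on these libraries where they do the work, as an engineer would, in place of code of your own. Each camera call takes 0.05 s, during which the arm holds its last target. There are 200 camera calls.

## Working session

There is one attempt and no reset: what is moved stays moved. The work goes in short steps, Python scripts to look and compute and a tool call to move; the robot and the scene stay as the last step left them, time stands still between calls to the robot, and variables do not carry over. Pictures are saved under pics/ and viewed, at most 10 in all, crops included, and the job is handed in when it is done.

Besides the shell and the picture viewer there is one more tool, called after "Request:" by a JSON object that holds its "name" and its "arguments". step_arm: Moves the arm, as the interface text tells. Its arguments: {"type":"object","properties":{"travel":{"type":"array"},"dr":{"type":"array"},"claw":{"type":"number"}},"required":["travel","dr"]}

```bash
mkdir -p pics; ls; cat > h.py <<'E'
import numpy as np, cv2
from bench import r, capture, ticket
def snap(n,f):
    c=capture(n); cv2.imwrite('pics/'+f+'.png',c['image'][:,:,::-1]); np.savez('pics/'+f+'.npz',**c); return c
def pts(c):
    z=c['z_map']; v,u=np.mgrid[:z.shape[0],:z.shape[1]]
    P=np.stack([(u-c['cx'])/c['fx']*z,-(v-c['cy'])/c['fy']*z,-z,np.ones_like(z)],-1)
    return (P@c['world_from_camera'].T)[...,:3]
def ray(c,u,v,h):
    T=c['world_from_camera']; d=T[:3,:3]@np.array([(u-c['cx'])/c['fx'],-(v-c['cy'])/c['fy'],-1]); o=T[:3,3]
    return o+d*(h-o[2])/d[2]
E
python3 - <<'E'
from h import *
for n in ('top','side'):
    c=snap(n,n+'0'); print(n,c['fx'],c['world_from_camera'].round(3).tolist())
a=cv2.imread('pics/top0.png');b=cv2.imread('pics/side0.png')
o=r.get_obs(); print(o['clock'],o['ee_pos'],np.round(o['eef_rot'],3),o['finger_gap'])
E
```

```text
pics
top 443.47384987581904 [[0.003, 0.984, -0.178, 0.28], [-1.0, 0.001, -0.01, -0.019], [-0.009, 0.178, 0.984, 1.266], [0.0, 0.0, 0.0, 1.0]]
side 482.59923408144124 [[-0.999, 0.027, -0.04, 0.456], [-0.047, -0.421, 0.906, 1.348], [0.007, 0.906, 0.422, 0.713], [0.0, 0.0, 0.0, 1.0]]
0.1 [ 0.27588576 -0.58800895  0.24740916] [[ 0.905  0.425 -0.001]
 [ 0.425 -0.905  0.001]
 [-0.    -0.002 -1.   ]] 0.08566076597138089
```

View pics/top0.png

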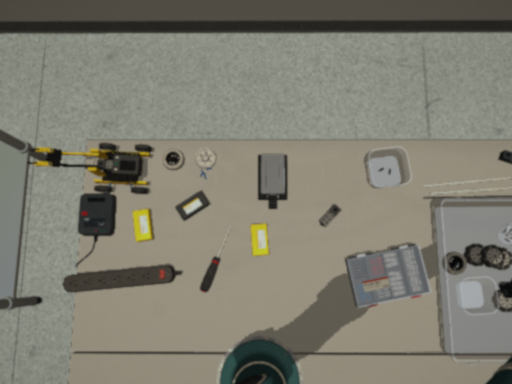

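View pics/side0.png

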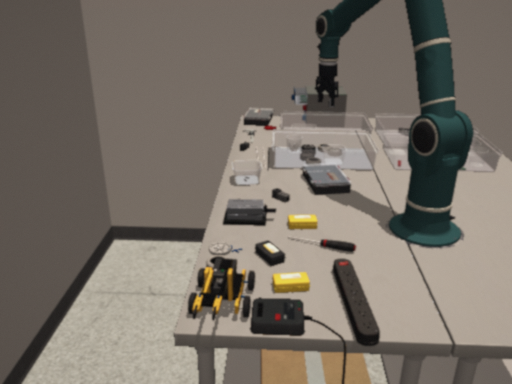

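The top view shows the case at (272,177) with its latch facing the robot at (272,203), and the black pack at (193,205). The yellow look-alikes are at (143,225) and (260,239), the tyre at (173,159), the gear at (206,157), the motor at (330,215) and the beaker at (387,168).

```bash
python3 - <<'E'
from h import *
c=dict(np.load('pics/top0.npz')); P=pts(c); g=cv2.cvtColor(c['image'],cv2.COLOR_RGB2GRAY)
def blob(x0,x1,y0,y1,zlo,zhi,h,n):
    m=np.zeros(g.shape,np.uint8); s=np.s_[y0:y1,x0:x1]
    m[s]=((P[s][...,2]>zlo)&(P[s][...,2]<zhi))*255
    q=P[m>0]; rc=cv2.minAreaRect((q[:,:2]*1000).astype(np.float32)); print(n,len(q),'z',np.percentile(q[:,2],[5,50,95]).round(3),'rect mm',np.round(rc[0],1),np.round(rc[1],1),round(rc[2],1))
blob(170,216,185,225,.02,.06,.03,'batt')
blob(250,295,145,197,.045,.09,.056,'lid')
blob(262,284,197,214,.02,.06,.036,'pad')
blob(250,295,145,215,.006,.09,.056,'all')
print(np.round(P[203:209,266:280,2]*1000))
E
```

```text
batt 508 z [0.025 0.03  0.034] rect mm [477.9 192.6] [47.3 88.3] 33.3
lid 957 z [0.052 0.056 0.06 ] rect mm [558.3 -35.5] [120.5  65. ] 0.0
pad 99 z [0.031 0.036 0.047] rect mm [481.7 -35.5] [31.3 33. ] 89.4
all 1447 z [0.011 0.055 0.06 ] rect mm [551.7 -29.4] [107.4 209.7] 83.3
[[ 5.  1.  1. 38. 37. 35. 37. 35. 36. 35. 36.  5.  2.  4.]
 [-0. -1.  2. 37. 35. 35. 38. 34. 37. 35. 36. -5.  3. -2.]
 [-6. -3. -1. 35. 39. 35. 40. 42. 37. 36. 33. -0.  3.  4.]
 [-2.  3.  4. 39. 34. 34. 34. 39. 34. 38. 37. -3.  2.  3.]
 [ 3. -0.  1. 32. 38. 34. 31. 40. 38. 37. 33. -1. -2. -0.]
 [-2. -3.  1. 38. 40. 38. 37. 35. 35. 31. 39. -1.  0. -2.]]
```

```bash
cat >> h.py <<'E'
from scipy.spatial.transform import Rotation as Ro
def plan(p,R,n=None,cur=None):
    """rows (tool-frame) from measured pose to p,R"""
    o=r.get_obs(); p0,R0=cur or (np.array(o['ee_pos']),np.array(o['eef_rot']))
    w=Ro.from_matrix(R0.T@R).as_rotvec(degrees=True)
    n=n or int(max(np.ceil(np.linalg.norm(p-p0)/.040),np.ceil(np.linalg.norm(w)/7.0),1))
    dw=np.round(w/n,1); d=(np.array(p)-p0)/n; q=p0.copy(); T=[]
    for i in range(n):
        t=np.round(R0.T@(p0+d*(i+1)-q),3); T.append((t+0).tolist()); q=q+R0@t; R0=R0@Ro.from_rotvec(dw,degrees=True).as_matrix()
    print(n,'rows dr',dw.tolist())
    for i in range(0,n,5): print(T[i:i+5])
    print('end',q.round(4),'err deg',round(np.degrees(Ro.from_matrix(R0.T@R).magnitude()),2))
def rot(yaw_y,tilt=0):
    """tool z down, tool y heading yaw_y deg; tilt: fingers lean ahead toward +y by tilt deg"""
    a,t=np.radians([yaw_y,tilt]); h=np.array([np.cos(a),np.sin(a),0]); k=np.array([0,0,1.])
    y=np.cos(t)*h+np.sin(t)*k; z=np.sin(t)*h-np.cos(t)*k
    return np.stack([np.cross(y,z),y,z],1)
E
python3 - <<'E'
from h import *
plan(np.array([.43,-.036,.17]),rot(0,20))
E
```

```text
15 rows dr [-1.2, 0.8, -4.3]
[[0.025, -0.029, 0.005], [0.027, -0.027, 0.005], [0.029, -0.025, 0.005], [0.03, -0.023, 0.005], [0.033, -0.021, 0.004]]
[[0.033, -0.018, 0.005], [0.035, -0.016, 0.005], [0.036, -0.013, 0.005], [0.036, -0.011, 0.005], [0.038, -0.008, 0.006]]
[[0.037, -0.006, 0.006], [0.038, -0.002, 0.007], [0.038, 0.0, 0.007], [0.038, 0.003, 0.007], [0.037, 0.005, 0.008]]
end [ 0.43   -0.0363  0.1703] err deg 0.77
```

Request:
{"name": "step_arm", "arguments": {"travel": [[0.025, -0.029, 0.005], [0.027, -0.027, 0.005], [0.029, -0.025, 0.005], [0.03, -0.023, 0.005], [0.033, -0.021, 0.004]], "dr": [[-1.2, 0.8, -4.3], [-1.2, 0.8, -4.3], [-1.2, 0.8, -4.3], [-1.2, 0.8, -4.3], [-1.2, 0.8, -4.3]], "claw": 1}}

```text
clock: 0.52
ee_pos: [0.3276, -0.402, 0.222]
eef_rot: [[0.681, 0.723, 0.117], [0.731, -0.681, -0.043], [0.049, 0.115, -0.992]]
ft_force: [1.0, 0.2, 0.6]
finger_gap: 0.0256
grasp_force: 0.0
```

Request:
{"name": "step_arm", "arguments": {"travel": [[0.033, -0.018, 0.005], [0.035, -0.016, 0.005], [0.036, -0.013, 0.005], [0.036, -0.011, 0.005], [0.038, -0.008, 0.006]], "dr": [[-1.2, 0.8, -4.3], [-1.2, 0.8, -4.3], [-1.2, 0.8, -4.3], [-1.2, 0.8, -4.3], [-1.2, 0.8, -4.3]]}}

```text
clock: 0.93
ee_pos: [0.379, -0.2187, 0.1962]
eef_rot: [[0.36, 0.901, 0.241], [0.932, -0.361, -0.041], [0.05, 0.239, -0.97]]
ft_force: [0.6, 0.2, 0.0]
finger_gap: 0.0001
grasp_force: 0.0
```

Request:
{"name": "step_arm", "arguments": {"travel": [[0.037, -0.006, 0.006], [0.038, -0.002, 0.007], [0.038, 0.0, 0.007], [0.038, 0.003, 0.007], [0.037, 0.005, 0.008]], "dr": [[-1.2, 0.8, -4.3], [-1.2, 0.8, -4.3], [-1.2, 0.8, -4.3], [-1.2, 0.8, -4.3], [-1.2, 0.8, -4.3]]}}

```text
clock: 1.35
ee_pos: [0.4303, -0.0351, 0.1705]
eef_rot: [[-0.011, 0.936, 0.351], [1.0, 0.008, 0.01], [0.006, 0.352, -0.936]]
ft_force: [1.1, -0.8, -0.2]
finger_gap: -0.0004
grasp_force: 0.0
```

Accurate tracking. One close look.

```bash
python3 - <<'E'
from h import *
c=snap('wrist','w1'); P=pts(c)
# pad: z .03-.042, x .44-.50 ; lid top
for n,lo,hi,xa,xb in (('pad',.031,.042,.43,.493),('lid',.05,.063,.49,.63)):
    m=(P[...,2]>lo)&(P[...,2]<hi)&(P[...,0]>xa)&(P[...,0]<xb)&(abs(P[...,1]+.036)<.06)
    q=P[m]
    if len(q): print(n,len(q),np.percentile(q,[1,50,99],axis=0).round(4).tolist(), [np.round(k,1) for k in cv2.minAreaRect((q[:,:2]*1000).astype(np.float32))])
E
```

```text
pad 778 [[0.4625, -0.0466, 0.034], [0.4772, -0.0347, 0.0363], [0.4921, -0.0232, 0.0409]] [array([477.3, -35. ]), array([23.9, 30.4]), np.float64(90.0)]
lid 6479 [[0.5042, -0.0671, 0.0512], [0.5518, -0.0332, 0.0568], [0.6145, -0.0023, 0.0585]] [array([556.4, -35.1]), array([123.3,  66.1]), np.float64(0.0)]
```

View pics/w1.png

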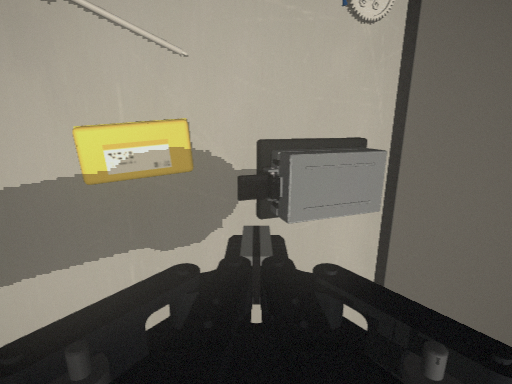

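Request:
{"name": "step_arm", "arguments": {"travel": [[0, 0.002, 0.036], [0, 0.002, 0.036], [0, 0.001, 0.036], [0, 0, 0]], "dr": [[0, 0, 0], [0, 0, 0], [0, 0, 0], [0, 0, 0]]}}

```text
clock: 1.73
ee_pos: [0.4564, -0.0401, 0.1084]
eef_rot: [[-0.004, 0.938, 0.345], [1.0, 0.004, -0.002], [-0.003, 0.345, -0.938]]
ft_force: [1.0, -1.0, 0.6]
finger_gap: -0.0
grasp_force: 0.0
```

Request:
{"name": "step_arm", "arguments": {"travel": [[0, -0.001, 0.003], [0, -0.001, 0.003], [0, -0.001, 0.003], [0, 0, 0]], "dr": [[0, 0, 0], [0, 0, 0], [0, 0, 0], [0, 0, 0]]}}

```text
clock: 2.07
ee_pos: [0.4569, -0.0408, 0.1013]
eef_rot: [[-0.001, 0.937, 0.349], [1.0, 0.002, -0.003], [-0.003, 0.349, -0.937]]
ft_force: [1.3, -0.4, -0.4]
finger_gap: -0.0001
grasp_force: 0.0
```

```bash
python3 - <<'E'
from h import *
print(r.get_obs()['joint_pos'])
plan(np.array([.473,-.035,.071]),rot(0,20),4)
E
```

```text
[ 0.37348217  0.32400188 -0.39302127  2.38111718  0.86566006  0.1547418
 -0.81563853]
4 rows dr [0.1, 0.0, 0.0]
[[0.001, 0.001, 0.008], [0.002, 0.001, 0.009], [0.001, 0.001, 0.008], [0.002, 0.002, 0.009]]
end [ 0.4733 -0.0349  0.0711] err deg 0.2
```

```bash
python3 - <<'E'
from h import *
plan(np.array([.468,-.035,.075]),rot(0,10),5)
E
```

```text
5 rows dr [2.1, 0.0, 0.0]
[[0.001, 0.0, 0.006], [0.001, 0.001, 0.005], [0.002, 0.0, 0.006], [0.001, 0.001, 0.006], [0.001, 0.001, 0.005]]
end [ 0.4676 -0.0349  0.0752] err deg 0.22
```

Request:
{"name": "step_arm", "arguments": {"travel": [[0.001, 0.0, 0.006], [0.001, 0.001, 0.005], [0.002, 0.0, 0.006], [0.001, 0.001, 0.006], [0.001, 0.001, 0.005]], "dr": [[2.1, 0, 0], [2.1, 0, 0], [2.1, 0, 0], [2.1, 0, 0], [2.1, 0, 0]]}}

```text
clock: 2.48
ee_pos: [0.4679, -0.0345, 0.0755]
eef_rot: [[-0.001, 0.985, 0.171], [1.0, 0.002, -0.002], [-0.002, 0.171, -0.985]]
ft_force: [0.3, -0.6, -1.2]
finger_gap: 0.0003
grasp_force: 0.0
```

```bash
python3 - <<'E'
from h import *
print(r.get_obs()['joint_pos'])
plan(np.array([.468,-.035,.063]),rot(0,10),4)
E
```

```text
[ 0.50309399  0.47154172 -0.58221792  2.23854898  0.68707767  0.40899949
 -0.62653502]
4 rows dr [-0.0, 0.0, 0.0]
[[0.0, -0.001, 0.003], [0.0, 0.0, 0.003], [0.0, -0.001, 0.003], [0.0, 0.0, 0.003]]
end [ 0.4679 -0.0345  0.0634] err deg 0.22
```

```bash
python3 - <<'E'
from h import *
plan(np.array([.472,-.035,.062]),rot(0,16),4)
E
```

```text
4 rows dr [-1.5, 0.0, 0.0]
[[0.0, 0.0, 0.004], [0.0, 0.001, 0.003], [0.0, 0.0, 0.004], [0.0, 0.0, 0.003]]
end [ 0.4717 -0.0345  0.0621] err deg 0.22
```

Request:
{"name": "step_arm", "arguments": {"travel": [[0, 0, 0.004], [0, 0.001, 0.003], [0, 0, 0.004], [0, 0, 0.003]], "dr": [[-1.5, 0, 0], [-1.5, 0, 0], [-1.5, 0, 0], [-1.5, 0, 0]]}}

```text
clock: 2.82
ee_pos: [0.472, -0.035, 0.0621]
eef_rot: [[-0.0, 0.961, 0.276], [1.0, 0.001, -0.002], [-0.002, 0.276, -0.961]]
ft_force: [-0.1, -0.9, -0.3]
finger_gap: 0.0001
grasp_force: 0.0
```

Request:
{"name": "step_arm", "arguments": {"travel": [[0, 0, 0.002], [0, -0.001, 0.002], [0, 0, 0.002], [0, 0, 0]], "dr": [[0, 0, 0], [0, 0, 0], [0, 0, 0], [0, 0, 0]]}}

```text
clock: 3.15
ee_pos: [0.4731, -0.0345, 0.0556]
eef_rot: [[-0.002, 0.962, 0.275], [1.0, 0.002, -0.003], [-0.003, 0.275, -0.962]]
ft_force: [-0.2, 0.6, 0.4]
finger_gap: 0.0001
grasp_force: 0.0
```

Request:
{"name": "step_arm", "arguments": {"travel": [[0, -0.001, 0.002], [0, 0, 0.002], [0, 0, 0]], "dr": [[0, 0, 0], [0, 0, 0], [0, 0, 0]]}}

```text
clock: 3.4
ee_pos: [0.4728, -0.0345, 0.0512]
eef_rot: [[-0.002, 0.962, 0.274], [1.0, 0.002, -0.003], [-0.003, 0.274, -0.962]]
ft_force: [-0.8, -0.5, 2.8]
finger_gap: 0.0002
grasp_force: 1.8
```

Request:
{"name": "step_arm", "arguments": {"travel": [[0, -0.001, 0.002], [0, -0.001, 0.002], [0, 0, 0]], "dr": [[0, 0, 0], [0, 0, 0], [0, 0, 0]]}}

```text
clock: 3.65
ee_pos: [0.472, -0.0345, 0.0468]
eef_rot: [[-0.002, 0.962, 0.275], [1.0, 0.003, -0.002], [-0.003, 0.275, -0.962]]
ft_force: [-1.4, -0.0, 1.0]
finger_gap: -0.0
grasp_force: 1.2
```

Request:
{"name": "step_arm", "arguments": {"travel": [[0, -0.001, 0.002], [0, -0.001, 0.002], [0, 0, 0]], "dr": [[0, 0, 0], [0, 0, 0], [0, 0, 0]]}}

```text
clock: 3.9
ee_pos: [0.4717, -0.0346, 0.0428]
eef_rot: [[-0.002, 0.961, 0.276], [1.0, 0.003, -0.003], [-0.003, 0.276, -0.961]]
ft_force: [-0.7, 0.1, 5.3]
finger_gap: 0.0001
grasp_force: 2.8
```

```bash
cat >> h.py <<'E'
def lidz(n='side'):
    c=capture(n); P=pts(c); m=(P[...,0]>.45)&(P[...,0]<.72)&(abs(P[...,1]+.035)<.034)&(c['z_map']>0)
    q=P[m]; 
    for a in np.arange(.48,.72,.02):
        k=q[(q[:,0]>a)&(q[:,0]<a+.02)]
        if len(k): print(round(a,2),len(k),np.percentile(k[:,2],[10,50,95]).round(3))
E
python3 - <<'E'
from h import *
lidz()
E
```

```text
0.48 214 [0.001 0.048 0.137]
0.5 153 [-0.638  0.023  0.131]
0.52 141 [-0.64  -0.63   0.029]
0.54 145 [-0.641  0.014  0.029]
0.56 166 [-0.64   0.018  0.137]
0.58 235 [-0.638  0.023  0.141]
0.6 215 [-0.638  0.028  0.112]
0.62 155 [-0.641 -0.     0.071]
0.64 66 [-0.32   0.001  0.003]
0.66 51 [-0.002  0.     0.002]
```

```bash
python3 - <<'E'
from h import *
o=r.get_obs(); R=np.array(o['eef_rot']); p=np.array(o['ee_pos'])+R@[0,0,-.08]
plan(np.array([.465,.185,.19]),rot(33.3,0),cur=(p,R))
E
```

```text
6 rows dr [2.6, 0.8, -5.5]
[[0.037, 0.006, -0.011], [0.035, 0.009, -0.01], [0.036, 0.011, -0.01], [0.034, 0.015, -0.011], [0.032, 0.017, -0.011]]
[[0.031, 0.02, -0.011]]
end [0.4651 0.1848 0.19  ] err deg 0.12
```

Request:
{"name": "step_arm", "arguments": {"travel": [[0, 0, -0.008], [0, 0, -0.012], [0, 0, -0.02], [0, 0, -0.02], [0, 0, -0.02]], "dr": [[0, 0, 0], [0, 0, 0], [0, 0, 0], [0, 0, 0], [0, 0, 0]]}}

```text
clock: 4.37
ee_pos: [0.4484, -0.0341, 0.12]
eef_rot: [[-0.002, 0.962, 0.273], [1.0, 0.003, -0.002], [-0.003, 0.273, -0.962]]
ft_force: [0.4, 0.6, 0.0]
finger_gap: 0.0001
grasp_force: 0.0
```

Request:
{"name": "step_arm", "arguments": {"travel": [[0.037, 0.006, -0.011], [0.035, 0.009, -0.01], [0.036, 0.011, -0.01], [0.034, 0.015, -0.011], [0.032, 0.017, -0.011]], "dr": [[2.6, 0.8, -5.5], [2.6, 0.8, -5.5], [2.6, 0.8, -5.5], [2.6, 0.8, -5.5], [2.6, 0.8, -5.5]], "claw": -1}}

```text
clock: 4.78
ee_pos: [0.4617, 0.1492, 0.1792]
eef_rot: [[-0.47, 0.882, 0.041], [0.882, 0.47, 0.01], [-0.01, 0.041, -0.999]]
ft_force: [0.7, 0.5, -0.2]
finger_gap: 0.0605
grasp_force: 0.0
```

Request:
{"name": "step_arm", "arguments": {"travel": [[0.031, 0.02, -0.011], [0, 0, 0], [0, 0, 0]], "dr": [[2.6, 0.8, -5.5], [0, 0, 0], [0, 0, 0]]}}

```text
clock: 5.03
ee_pos: [0.4646, 0.1876, 0.19]
eef_rot: [[-0.553, 0.833, -0.003], [0.833, 0.553, 0.002], [0.004, -0.001, -1.0]]
ft_force: [0.4, -0.9, -0.5]
finger_gap: 0.0854
grasp_force: 0.0
```

```bash
python3 - <<'E'
from h import *
c=snap('wrist','w2'); P=pts(c)
m=(P[...,2]>.022)&(P[...,2]<.037)&(abs(P[...,0]-.478)<.07)&(abs(P[...,1]-.193)<.07)
q=P[m]; print(len(q),np.median(q[:,2]),[np.round(k,1) for k in cv2.minAreaRect((q[:,:2]*1000).astype(np.float32))])
c=snap('side','s2')
lidz('top'); print(r.get_obs()['joint_pos'])
a=cv2.imread('pics/w2.png'); b=cv2.imread('pics/s2.png'); b=cv2.resize(b[130:300,150:400],(500,340)); 
o=np.zeros((384,800,3),np.uint8); o[:,:300]=cv2.resize(a,(300,384)); o[:340,300:]=b; cv2.imwrite('pics/m2.png',o)
E
```

```text
3774 0.030165896798991926 [array([475.7, 193.6]), array([45.5, 88.2]), np.float64(33.1)]
0.48 178 [-0.003  0.01   0.046]
0.5 158 [0.013 0.028 0.035]
0.52 162 [0.017 0.021 0.032]
0.54 165 [0.018 0.021 0.032]
0.56 167 [0.017 0.021 0.033]
0.58 158 [0.017 0.021 0.034]
0.6 176 [0.017 0.028 0.037]
0.62 179 [0.028 0.033 0.094]
0.64 428 [0.044 0.086 0.143]
0.66 64 [0.133 0.137 0.14 ]
[ 0.38171113  0.52518264 -1.03908651  1.9700301   0.55156023  0.96787041
 -0.34940657]
```

View pics/m2.png

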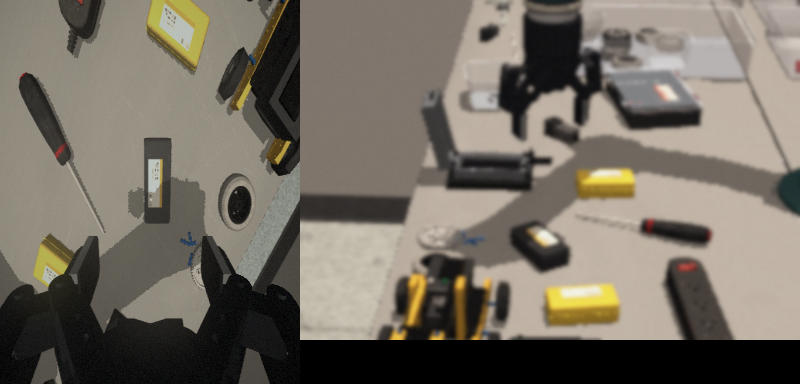

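Request:
{"name": "step_arm", "arguments": {"travel": [[-0.001, 0.007, 0.034], [-0.001, 0.006, 0.034], [0, 0, 0.034], [0, 0, 0.034], [0, 0, 0.018]], "dr": [[0, 0, 0], [0, 0, 0], [0, 0, 0], [0, 0, 0], [0, 0, 0]]}}

```text
clock: 5.6
ee_pos: [0.4744, 0.1869, 0.032]
eef_rot: [[-0.547, 0.837, -0.007], [0.837, 0.547, -0.004], [0.001, -0.008, -1.0]]
ft_force: [-1.2, -0.1, -0.8]
finger_gap: 0.085
grasp_force: 0.0
```

Request:
{"name": "step_arm", "arguments": {"travel": [[0, 0, 0.004], [0, 0, 0], [0, 0, 0]], "dr": [[0, 0, 0], [0, 0, 0], [0, 0, 0]]}}

```text
clock: 5.85
ee_pos: [0.4768, 0.1897, 0.0325]
eef_rot: [[-0.549, 0.836, -0.002], [0.836, 0.549, -0.001], [0.0, -0.002, -1.0]]
ft_force: [0.5, -0.6, 0.1]
finger_gap: 0.0853
grasp_force: 0.0
```

Request:
{"name": "step_arm", "arguments": {"travel": [[0.003, 0, 0], [0, 0, 0], [0, 0, 0], [0, 0, 0], [0, 0, 0]], "dr": [[0, 0, 0], [0, 0, 0], [0, 0, 0], [0, 0, 0], [0, 0, 0]], "claw": 1}}

```text
clock: 6.27
ee_pos: [0.4755, 0.1929, 0.0331]
eef_rot: [[-0.55, 0.835, -0.0], [0.835, 0.55, -0.001], [-0.001, -0.001, -1.0]]
ft_force: [-2.3, -0.8, 8.7]
finger_gap: 0.0447
grasp_force: 61.4
```

Request:
{"name": "step_arm", "arguments": {"travel": [[0, 0, 0], [0, 0, 0], [0, 0, 0], [0, 0, -0.015], [0, 0, -0.015]], "dr": [[0, 0, 0], [0, 0, 0], [0, 0, 0], [0, 0, 0], [0, 0, 0]]}}

```text
clock: 6.68
ee_pos: [0.4742, 0.1923, 0.0618]
eef_rot: [[-0.55, 0.835, -0.004], [0.835, 0.55, -0.002], [0.001, -0.004, -1.0]]
ft_force: [0.5, 0.3, -2.2]
finger_gap: 0.0445
grasp_force: 62.4
```

```bash
python3 - <<'E'
from h import *
c=capture('top'); P=pts(c)   # pocket edges from rim/pocket heights
# dark pocket floor z~.02 vs rim .032
s=(P[...,0]>.49)&(P[...,0]<.62)&(abs(P[...,1]+.035)<.05)
for n,lo,hi in (('floor',.012,.0245),('rim+',.027,.04)):
    q=P[s&(P[...,2]>lo)&(P[...,2]<hi)]; print(n,len(q),np.percentile(q,[2,50,98],axis=0).round(4).tolist())
o=r.get_obs(); print(o['ee_pos'],o['finger_gap'],o['joint_pos'])
plan(np.array([.562,-.035,.13]),rot(90,0))
print('other'); plan(np.array([.562,-.035,.13]),rot(-90,0))
E
```

```text
floor 602 [[0.5263, -0.0753, 0.0126], [0.5715, -0.0374, 0.0192], [0.6137, 0.0033, 0.0241]]
rim+ 211 [[0.5214, -0.0687, 0.0272], [0.5874, -0.0373, 0.0306], [0.6195, -0.0028, 0.0381]]
[0.47582497 0.19336727 0.06455061] 0.04475512223283048 [ 0.20666626  0.70861917 -0.84222005  2.01286739  0.77052061  0.77177107
 -0.5235452 ]
9 rows dr [0.0, 0.0, -6.3]
[[-0.026, -0.006, -0.007], [-0.026, -0.009, -0.008], [-0.025, -0.011, -0.007], [-0.023, -0.015, -0.007], [-0.021, -0.016, -0.007]]
[[-0.02, -0.019, -0.008], [-0.017, -0.021, -0.007], [-0.015, -0.023, -0.007], [-0.012, -0.024, -0.007]]
end [ 0.562  -0.0352  0.1296] err deg 0.07
other
18 rows dr [0.0, -0.0, 6.9]
[[-0.013, -0.003, -0.004], [-0.014, -0.001, -0.003], [-0.013, 0.0, -0.004], [-0.014, 0.002, -0.004], [-0.013, 0.003, -0.003]]
[[-0.012, 0.005, -0.004], [-0.012, 0.007, -0.003], [-0.011, 0.008, -0.004], [-0.01, 0.009, -0.004], [-0.009, 0.01, -0.003]]
[[-0.008, 0.012, -0.004], [-0.006, 0.012, -0.004], [-0.004, 0.012, -0.003], [-0.003, 0.014, -0.004], [-0.002, 0.013, -0.004]]
[[0.0, 0.014, -0.003], [0.002, 0.013, -0.004], [0.004, 0.013, -0.003]]
end [ 0.5624 -0.0347  0.1296] err deg 0.84
```

Request:
{"name": "step_arm", "arguments": {"travel": [[-0.026, -0.006, -0.007], [-0.026, -0.009, -0.008], [-0.025, -0.011, -0.007], [-0.023, -0.015, -0.007], [-0.021, -0.016, -0.007]], "dr": [[0, 0, -6.3], [0, 0, -6.3], [0, 0, -6.3], [0, 0, -6.3], [0, 0, -6.3]]}}

```text
clock: 7.15
ee_pos: [0.5229, 0.0642, 0.0977]
eef_rot: [[-0.907, 0.421, -0.003], [0.421, 0.907, -0.002], [0.002, -0.002, -1.0]]
ft_force: [-0.3, -0.2, -1.7]
finger_gap: 0.0445
grasp_force: 62.4
```

Request:
{"name": "step_arm", "arguments": {"travel": [[-0.02, -0.019, -0.008], [-0.017, -0.021, -0.007], [-0.015, -0.023, -0.007], [-0.012, -0.024, -0.007]], "dr": [[0, 0, -6.3], [0, 0, -6.3], [0, 0, -6.3], [0, 0, -6.3]]}}

```text
clock: 7.48
ee_pos: [0.5612, -0.0378, 0.1267]
eef_rot: [[-1.0, -0.005, -0.003], [-0.005, 1.0, -0.001], [0.003, -0.001, -1.0]]
ft_force: [0.7, 0.9, -1.3]
finger_gap: 0.0443
grasp_force: 62.4
```

Request:
{"name": "step_arm", "arguments": {"travel": [[0, 0, 0], [0, 0, 0], [0, 0, 0]], "dr": [[0, 0, 0], [0, 0, 0], [0, 0, 0]]}}

```text
clock: 7.73
ee_pos: [0.5605, -0.0356, 0.1262]
eef_rot: [[-1.0, 0.0, -0.003], [0.0, 1.0, -0.0], [0.003, -0.0, -1.0]]
ft_force: [-0.2, -0.0, -0.6]
finger_gap: 0.0443
grasp_force: 62.4
```

```bash
python3 - <<'E'
from h import *
o=r.get_obs(); print(o['ee_pos'],np.round(o['eef_rot'],3).tolist(),o['joint_pos'])
a=snap('wrist','w3'); b=snap('top','t3')
A=cv2.imread('pics/w3.png'); B=cv2.imread('pics/t3.png')[120:250,220:330]
im=np.zeros((400,800,3),np.uint8); im[:336,:448]=cv2.resize(A,(448,336)); im[:400,460:460+338]=cv2.resize(B,(338,400)); cv2.imwrite('pics/m3.png',im)
P=pts(a)
for lo,hi in ((.08,.14),(.027,.037)):
    q=P[(P[...,2]>lo)&(P[...,2]<hi)&(P[...,0]<.615)&(P[...,0]>.49)&(abs(P[...,1]+.035)<.036)]; print(len(q),np.percentile(q,[1,50,99],axis=0).round(4).tolist())
E
```

```text
[ 0.5604741  -0.03562453  0.12621279] [[-1.0, 0.0, -0.003], [0.0, 1.0, -0.0], [0.003, -0.0, -1.0]] [ 0.79418581  0.81443791 -1.11591028  1.86358539  0.85594639  1.04526967
  0.88614602]
16692 [[0.5158, -0.0671, 0.1053], [0.5511, -0.0358, 0.1234], [0.5971, -0.0042, 0.1383]]
1400 [[0.4904, -0.0679, 0.0272], [0.5095, -0.0353, 0.0319], [0.5249, -0.003, 0.0366]]
```

View pics/m3.png

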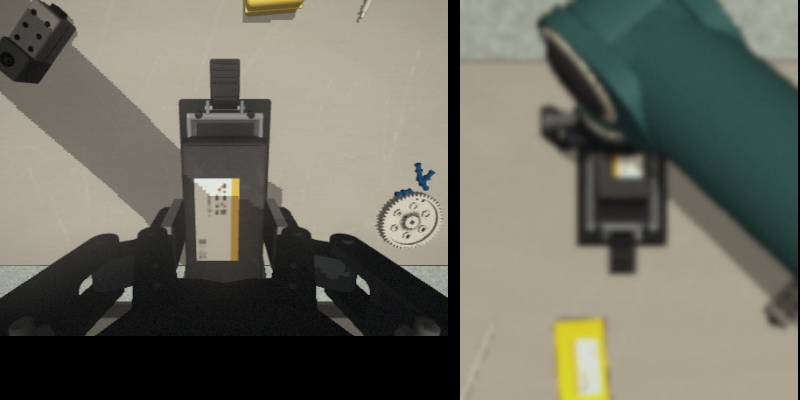

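```bash
python3 - <<'E'
from h import *
a=dict(np.load('pics/w3.npz')); P=pts(a)
for n,x0,x1,lo,hi in (('batt',.520,.535,.112,.135),('battfront',.52,.525,.112,.135),('padlatch',.46,.485,.03,.042),('rim',.504,.512,.026,.037),('mat',.495,.502,.01,.018)):
    q=P[(P[...,2]>lo)&(P[...,2]<hi)&(P[...,0]<x1)&(P[...,0]>x0)&(abs(P[...,1]+.035)<.05)]
    if len(q): print(n,len(q),np.percentile(q,[2,50,98],axis=0).round(4).tolist())
q=P[(P[...,2]>.08)&(P[...,2]<.14)&(abs(P[...,1]+.035)<.02)]; print('front x',np.percentile(q[:,0],[.1,1]),np.median(q[q[:,0]<.53][:,2]))
q=P[(P[...,2]>.026)&(P[...,2]<.037)&(abs(P[...,1]+.035)>.016)&(abs(P[...,1]+.035)<.036)&(P[...,0]>.48)]; print('rim x',np.percentile(q[:,0],[1,5,50]))
E
```

```text
batt 3087 [[0.5202, -0.0576, 0.1217], [0.5274, -0.0357, 0.1234], [0.5347, -0.0144, 0.1247]]
battfront 1060 [[0.5201, -0.0576, 0.1217], [0.5225, -0.036, 0.1234], [0.5249, -0.0145, 0.1248]]
padlatch 1139 [[0.4631, -0.0468, 0.0345], [0.4737, -0.0356, 0.0363], [0.4849, -0.0238, 0.038]]
rim 726 [[0.5052, -0.0669, 0.0301], [0.5082, -0.0356, 0.032], [0.5113, -0.0036, 0.0337]]
mat 566 [[0.4952, -0.0764, 0.0126], [0.4983, -0.0475, 0.0142], [0.5014, 0.005, 0.0155]]
front x [0.51563173 0.51577096] 0.12311344960188045
rim x [0.50093621 0.50529811 0.51211037]
```

Request:
{"name": "step_arm", "arguments": {"travel": [[-0.001, 0, 0.02], [0, 0, 0.02], [0, 0, 0.012], [0, 0, 0.006], [0, 0, 0.004]], "dr": [[0, 0, 0], [0, 0, 0], [0, 0, 0], [0, 0, 0], [0, 0, 0]]}}

```text
clock: 8.25
ee_pos: [0.5614, -0.0351, 0.0639]
eef_rot: [[-1.0, -0.002, -0.004], [-0.002, 1.0, -0.001], [0.004, -0.001, -1.0]]
ft_force: [-0.8, -0.1, -1.4]
finger_gap: 0.0445
grasp_force: 62.4
```

Request:
{"name": "step_arm", "arguments": {"travel": [[0, 0, 0.002], [0, 0, 0.002], [0, 0, 0.002], [0, 0, 0.002], [0, 0, 0]], "dr": [[0, 0, 0], [0, 0, 0], [0, 0, 0], [0, 0, 0], [0, 0, 0]]}}

```text
clock: 8.67
ee_pos: [0.5619, -0.0361, 0.0566]
eef_rot: [[-1.0, -0.0, -0.002], [-0.0, 1.0, -0.001], [0.002, -0.001, -1.0]]
ft_force: [-0.6, -0.0, -1.9]
finger_gap: 0.0442
grasp_force: 62.4
```

Request:
{"name": "step_arm", "arguments": {"travel": [[0, 0, 0.002], [0, 0, 0.001], [0, 0, 0], [0, 0, 0]], "dr": [[0, 0, 0], [0, 0, 0], [0, 0, 0], [0, 0, 0]]}}

```text
clock: 9.0
ee_pos: [0.5618, -0.0359, 0.0536]
eef_rot: [[-1.0, -0.001, -0.003], [-0.001, 1.0, -0.001], [0.003, -0.001, -1.0]]
ft_force: [-0.5, -0.4, -1.0]
finger_gap: 0.0444
grasp_force: 62.4
```

Request:
{"name": "step_arm", "arguments": {"travel": [[0, 0, 0], [0, 0, 0], [0, 0, 0], [0, 0, 0], [0, 0, 0]], "dr": [[0, 0, 0], [0, 0, 0], [0, 0, 0], [0, 0, 0], [0, 0, 0]], "claw": -1}}

```text
clock: 9.42
ee_pos: [0.562, -0.0359, 0.0538]
eef_rot: [[-1.0, -0.001, -0.002], [-0.001, 1.0, -0.001], [0.002, -0.001, -1.0]]
ft_force: [0.2, -0.2, 1.0]
finger_gap: 0.0851
grasp_force: 0.0
```

Request:
{"name": "step_arm", "arguments": {"travel": [[0, 0, -0.02], [0, 0, -0.04], [0, 0, -0.04], [0, 0, -0.04], [0, 0, -0.04]], "dr": [[0, 0, 0], [0, 0, 0], [0, 0, 0], [0, 0, 0], [0, 0, 0]]}}

```text
clock: 9.83
ee_pos: [0.5619, -0.0355, 0.2355]
eef_rot: [[-1.0, -0.001, -0.003], [-0.001, 1.0, -0.001], [0.003, -0.001, -1.0]]
ft_force: [1.3, -0.0, 1.2]
finger_gap: 0.0854
grasp_force: 0.0
```

```bash
python3 - <<'E'
from h import *
o=r.get_obs(); print(o['ee_pos'],o['joint_pos'])
a=snap('wrist','w4'); P=pts(a); s=snap('side','s4')
A=cv2.imread('pics/w4.png'); B=cv2.imread('pics/s4.png')[130:260,190:330]
im=np.zeros((336,800,3),np.uint8); im[:,:448]=cv2.resize(A,(448,336)); im[:325,449:799]=cv2.resize(B,(350,325)); cv2.imwrite('pics/m4.png',im)
q=P[(P[...,2]>.042)&(P[...,2]<.062)&(P[...,0]<.612)&(P[...,0]>.5)&(abs(P[...,1]+.035)<.035)]
print(len(q),np.percentile(q,[1,50,99],axis=0).round(4).tolist())
for x in (.53,.55,.57,.59):
  k=q[abs(q[:,0]-x)<.005]; print(x,len(k),np.median(k[:,2]) if len(k) else 0)
Q=pts(s); k=Q[(Q[...,0]>.59)&(Q[...,0]<.72)&(Q[...,2]>.06)&(abs(Q[...,1]+.035)<.04)]; 
print('lid',len(k)); 
for z in np.arange(.06,.17,.02):
  j=k[abs(k[:,2]-z)<.01]; 
  if len(j): print(round(z,2),np.percentile(j[:,0],[5,95]).round(3))
E
```

```text
[ 0.56189171 -0.03552194  0.23545601] [ 0.8709746   0.70067677 -1.24499916  1.77812552  0.71250461  1.20609755
  0.98736301]
3295 [[0.5018, -0.0589, 0.0451], [0.5577, -0.0367, 0.0499], [0.604, -0.0141, 0.0517]]
0.53 414 0.04993729472279748
0.55 376 0.05004494870258114
0.57 365 0.05005775418346581
0.59 354 0.04994649407009752
lid 716
0.06 [0.627 0.646]
0.08 [0.63  0.649]
0.1 [0.634 0.654]
0.12 [0.638 0.66 ]
0.14 [0.642 0.663]
```

View pics/m4.png

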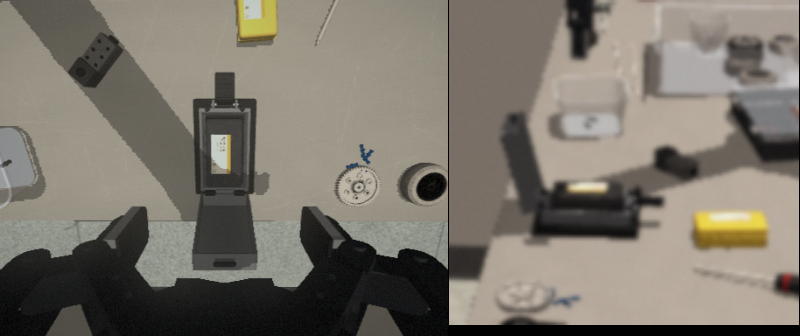

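Pack lies flat in the pocket (top at 50 mm), and the lid stands open leaning back. Next I go behind the lid with closed fingers.

Request:
{"name": "step_arm", "arguments": {"travel": [[-0.033, 0, 0], [-0.033, 0, 0], [-0.033, 0, 0], [-0.033, 0, 0], [0, 0, 0]], "dr": [[0, 0, 0], [0, 0, 0], [0, 0, 0], [0, 0, 0], [0, 0, 0]], "claw": 1}}

```text
clock: 10.35
ee_pos: [0.6984, -0.0359, 0.2316]
eef_rot: [[-1.0, 0.002, -0.001], [0.002, 1.0, 0.001], [0.001, 0.001, -1.0]]
ft_force: [-1.7, 0.3, 0.3]
finger_gap: 0.0252
grasp_force: 0.0
```

Request:
{"name": "step_arm", "arguments": {"travel": [[0, 0, 0.033], [0, 0, 0.033], [0, 0, 0.034], [0, 0, 0], [0, 0, 0]], "dr": [[0, 0, 0], [0, 0, 0], [0, 0, 0], [0, 0, 0], [0, 0, 0]]}}

```text
clock: 10.77
ee_pos: [0.6928, -0.0358, 0.1314]
eef_rot: [[-1.0, -0.001, -0.007], [-0.001, 1.0, -0.0], [0.007, -0.0, -1.0]]
ft_force: [-0.2, -0.3, 1.1]
finger_gap: -0.0002
grasp_force: 0.0
```

```bash
python3 - <<'E'
from h import *
o=r.get_obs(); p=np.array(o['ee_pos']); print(p,np.round(o['eef_rot'],3).tolist(),o['joint_pos'],o['finger_gap'])
q=p.copy(); tot=np.zeros(3)
for th in np.arange(1.75,.05,-.1):
    s=.098 if th>1.2 else .098+.012*(1.2-th)/1.2
    t=np.array([.617-s*np.cos(th)+.024*np.sin(th)+.011,-.0355,.032+s*np.sin(th)+.024*np.cos(th)+.017])
    d=np.round(t-q,3); q=q+d; print(round(th,2),t.round(3),'tool',[-d[0],0.,-d[2]])
E
```

```text
[ 0.69278389 -0.03583756  0.13140939] [[-1.0, -0.001, -0.007], [-0.001, 1.0, -0.0], [0.007, -0.0, -1.0]] [ 0.62687434  0.9553155  -1.05224748  1.51613839  0.86629907  1.19482558
  0.99315844] -0.00015231052673913778
1.75 [ 0.669 -0.036  0.141] tool [np.float64(0.024), 0.0, np.float64(-0.01)]
1.65 [ 0.66  -0.036  0.145] tool [np.float64(0.009), 0.0, np.float64(-0.003)]
1.55 [ 0.65  -0.036  0.147] tool [np.float64(0.01), 0.0, np.float64(-0.003)]
1.45 [ 0.64  -0.036  0.149] tool [np.float64(0.01), 0.0, np.float64(-0.002)]
1.35 [ 0.63  -0.036  0.15 ] tool [np.float64(0.01), 0.0, np.float64(-0.0)]
1.25 [ 0.62  -0.036  0.15 ] tool [np.float64(0.01), 0.0, np.float64(-0.0)]
1.15 [ 0.61  -0.036  0.149] tool [np.float64(0.01), 0.0, np.float64(0.001)]
1.05 [ 0.599 -0.036  0.147] tool [np.float64(0.01), 0.0, np.float64(0.001)]
0.95 [ 0.589 -0.036  0.145] tool [np.float64(0.011), 0.0, np.float64(0.003)]
0.85 [ 0.579 -0.036  0.141] tool [np.float64(0.01), 0.0, np.float64(0.003)]
0.75 [ 0.569 -0.036  0.136] tool [np.float64(0.009), 0.0, np.float64(0.005)]
0.65 [ 0.56  -0.036  0.131] tool [np.float64(0.01), 0.0, np.float64(0.006)]
0.55 [ 0.551 -0.036  0.124] tool [np.float64(0.008), 0.0, np.float64(0.006)]
0.45 [ 0.543 -0.036  0.116] tool [np.float64(0.008), 0.0, np.float64(0.008)]
0.35 [ 0.536 -0.036  0.108] tool [np.float64(0.008), 0.0, np.float64(0.008)]
0.25 [ 0.53  -0.036  0.099] tool [np.float64(0.006), 0.0, np.float64(0.01)]
0.15 [ 0.524 -0.036  0.089] tool [np.float64(0.005), 0.0, np.float64(0.009)]
```

Request:
{"name": "step_arm", "arguments": {"travel": [[0.008, 0, -0.003], [0.005, 0, -0.003], [0.005, 0, -0.002], [0.005, 0, -0.002], [0.005, 0, -0.002]], "dr": [[0, 0, 0], [0, 0, 0], [0, 0, 0], [0, 0, 0], [0, 0, 0]]}}

```text
clock: 11.18
ee_pos: [0.6666, -0.0355, 0.1475]
eef_rot: [[-1.0, -0.001, 0.001], [-0.001, 1.0, -0.001], [-0.001, -0.001, -1.0]]
ft_force: [1.8, 0.0, 1.2]
finger_gap: 0.0001
grasp_force: 0.9
```

Request:
{"name": "step_arm", "arguments": {"travel": [[0.005, 0, -0.001], [0.005, 0, -0.001], [0.005, 0, -0.001], [0.005, 0, -0.001], [0.005, 0, -0.001]], "dr": [[0, 0, 0], [0, 0, 0], [0, 0, 0], [0, 0, 0], [0, 0, 0]]}}

```text
clock: 11.6
ee_pos: [0.6406, -0.036, 0.1504]
eef_rot: [[-1.0, -0.001, -0.003], [-0.001, 1.0, -0.001], [0.003, -0.001, -1.0]]
ft_force: [2.5, -1.2, 1.0]
finger_gap: 0.0002
grasp_force: 0.8
```

Request:
{"name": "step_arm", "arguments": {"travel": [[0.006, 0, -0.001], [0.006, 0, 0], [0.006, 0, 0], [0.006, 0, 0], [0.006, 0, 0]], "dr": [[0, 0, 0], [0, 0, 0], [0, 0, 0], [0, 0, 0], [0, 0, 0]]}}

```text
clock: 12.02
ee_pos: [0.6103, -0.0359, 0.1512]
eef_rot: [[-1.0, -0.001, -0.003], [-0.001, 1.0, -0.001], [0.003, -0.001, -1.0]]
ft_force: [1.4, 0.5, -0.9]
finger_gap: -0.0002
grasp_force: 0.6
```

```bash
cat >> h.py <<'E'
def path(th0,th1,n):
    o=r.get_obs(); q=np.array(o['ee_pos']); print(q.round(4),np.round(o['ft_force'],1))
    for th in np.linspace(th0,th1,n):
        s=.098 if th>1.2 else .098+.012*(1.2-th)/1.2
        t=np.array([.617-s*np.cos(th)+.024*np.sin(th)+.011,q[1],.032+s*np.sin(th)+.024*np.cos(th)+.017])
        d=np.round(t-q,3); q=q+d; print(round(th,2),t.round(3),'tool',[float(-d[0]),0,float(-d[2])])
E
python3 - <<'E'
from h import *
path(1.1,.15,15)
s=capture('side'); Q=pts(s); k=Q[(Q[...,0]>.52)&(Q[...,0]<.72)&(Q[...,2]>.04)&(Q[...,1]>-.036)&(Q[...,1]<.01)]
for z in np.arange(.06,.2,.01):
  j=k[abs(k[:,2]-z)<.005]
  if len(j): print(round(z,2),len(j),np.percentile(j[:,0],[5,50,95]).round(3))
E
```

```text
[ 0.6103 -0.0359  0.1512] [ 1.4  0.5 -0.9]
1.1 [ 0.604 -0.036  0.148] tool [0.006, 0, 0.003]
1.03 [ 0.597 -0.036  0.147] tool [0.007, 0, 0.001]
0.96 [ 0.591 -0.036  0.145] tool [0.007, 0, 0.002]
0.9 [ 0.584 -0.036  0.143] tool [0.007, 0, 0.002]
0.83 [ 0.577 -0.036  0.14 ] tool [0.006, 0, 0.003]
0.76 [ 0.57  -0.036  0.137] tool [0.007, 0, 0.003]
0.69 [ 0.564 -0.036  0.133] tool [0.006, 0, 0.004]
0.62 [ 0.558 -0.036  0.129] tool [0.006, 0, 0.004]
0.56 [ 0.552 -0.036  0.125] tool [0.006, 0, 0.005]
0.49 [ 0.547 -0.036  0.12 ] tool [0.006, 0, 0.005]
0.42 [ 0.541 -0.036  0.114] tool [0.005, 0, 0.005]
0.35 [ 0.536 -0.036  0.108] tool [0.005, 0, 0.006]
0.29 [ 0.532 -0.036  0.102] tool [0.004, 0, 0.006]
0.22 [ 0.528 -0.036  0.096] tool [0.004, 0, 0.006]
0.15 [ 0.524 -0.036  0.089] tool [0.004, 0, 0.007]
0.06 26 [0.609 0.62  0.631]
0.07 25 [0.603 0.615 0.628]
0.08 25 [0.6   0.614 0.624]
0.09 26 [0.596 0.608 0.618]
0.1 25 [0.592 0.604 0.614]
0.11 24 [0.589 0.597 0.61 ]
0.12 29 [0.583 0.598 0.607]
0.13 29 [0.58  0.592 0.606]
0.14 63 [0.576 0.59  0.616]
0.15 26 [0.582 0.608 0.619]
0.16 20 [0.6   0.607 0.619]
0.17 16 [0.602 0.61  0.618]
0.18 12 [0.597 0.609 0.62 ]
0.19 23 [0.598 0.61  0.62 ]
0.2 13 [0.595 0.599 0.612]
```

Request:
{"name": "step_arm", "arguments": {"travel": [[0.006, 0, 0.002], [0.007, 0, 0.002], [0.007, 0, 0.002], [0.007, 0, 0.002], [0.006, 0, 0.003]], "dr": [[0, 0, 0], [0, 0, 0], [0, 0, 0], [0, 0, 0], [0, 0, 0]]}}

```text
clock: 12.48
ee_pos: [0.5773, -0.0358, 0.1404]
eef_rot: [[-1.0, -0.001, -0.002], [-0.001, 1.0, -0.001], [0.002, -0.001, -1.0]]
ft_force: [1.7, -0.3, -0.2]
finger_gap: -0.0
grasp_force: 0.7
```

Request:
{"name": "step_arm", "arguments": {"travel": [[0.007, 0, 0.003], [0.006, 0, 0.004], [0.006, 0, 0.004], [0.006, 0, 0.005], [0.006, 0, 0.005]], "dr": [[0, 0, 0], [0, 0, 0], [0, 0, 0], [0, 0, 0], [0, 0, 0]]}}

```text
clock: 12.9
ee_pos: [0.5465, -0.0358, 0.1192]
eef_rot: [[-1.0, -0.001, -0.002], [-0.001, 1.0, -0.001], [0.002, -0.001, -1.0]]
ft_force: [2.4, 0.4, 1.2]
finger_gap: 0.0002
grasp_force: 0.8
```

Request:
{"name": "step_arm", "arguments": {"travel": [[0.005, 0, 0.005], [0.005, 0, 0.006], [0.004, 0, 0.006], [0.004, 0, 0.006], [0.003, 0, 0.005]], "dr": [[0, 0, 0], [0, 0, 0], [0, 0, 0], [0, 0, 0], [0, 0, 0]]}}

```text
clock: 13.32
ee_pos: [0.5253, -0.0359, 0.091]
eef_rot: [[-1.0, -0.001, -0.003], [-0.001, 1.0, -0.001], [0.003, -0.001, -1.0]]
ft_force: [1.5, -0.7, 1.0]
finger_gap: 0.0
grasp_force: 0.8
```

```bash
python3 - <<'E'
from h import *
path(.15,0,4)
s=snap('side','s5'); 
cv2.imwrite('pics/s5c.png',cv2.resize(cv2.imread('pics/s5.png')[150:240,200:320],(640,480)))
E
```

```text
[ 0.5253 -0.0359  0.091 ] [ 1.5 -0.7  1. ]
0.15 [ 0.524 -0.036  0.089] tool [0.001, 0, 0.002]
0.1 [ 0.522 -0.036  0.084] tool [0.002, 0, 0.005]
0.05 [ 0.52  -0.036  0.078] tool [0.002, 0, 0.006]
0.0 [ 0.518 -0.036  0.073] tool [0.002, 0, 0.005]
```

View pics/s5c.png

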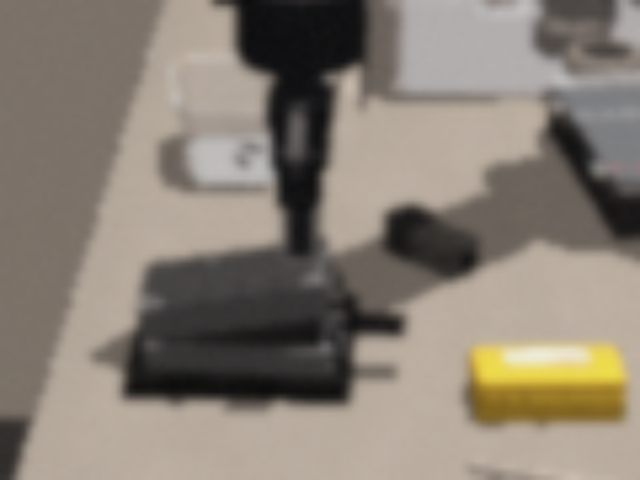

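The lid is nearly down, with its front edge slightly raised and the fingertip at about (303,250). Next I press in small steps.

Request:
{"name": "step_arm", "arguments": {"travel": [[0.001, 0, 0.002], [0.001, 0, 0.002], [0.001, 0, 0.002], [0, 0, 0]], "dr": [[0, 0, 0], [0, 0, 0], [0, 0, 0], [0, 0, 0]]}}

```text
clock: 13.7
ee_pos: [0.5226, -0.036, 0.0854]
eef_rot: [[-1.0, -0.001, -0.003], [-0.001, 1.0, -0.001], [0.003, -0.001, -1.0]]
ft_force: [-1.3, -0.1, 1.8]
finger_gap: 0.0002
grasp_force: 0.9
```

Request:
{"name": "step_arm", "arguments": {"travel": [[0.001, 0, 0.002], [0.001, 0, 0.002], [0, 0, 0]], "dr": [[0, 0, 0], [0, 0, 0], [0, 0, 0]]}}

```text
clock: 13.95
ee_pos: [0.5215, -0.0359, 0.0818]
eef_rot: [[-1.0, -0.001, -0.001], [-0.001, 1.0, -0.001], [0.001, -0.001, -1.0]]
ft_force: [2.0, -0.1, 3.8]
finger_gap: -0.0004
grasp_force: 1.5
```

Request:
{"name": "step_arm", "arguments": {"travel": [[0, 0, 0.001], [0, 0, 0.001], [0, 0, 0.001], [0, 0, 0]], "dr": [[0, 0, 0], [0, 0, 0], [0, 0, 0], [0, 0, 0]]}}

```text
clock: 14.28
ee_pos: [0.5211, -0.0359, 0.0789]
eef_rot: [[-1.0, -0.001, -0.002], [-0.001, 1.0, -0.001], [0.002, -0.001, -1.0]]
ft_force: [-0.5, -1.2, 5.5]
finger_gap: -0.0001
grasp_force: 2.9
```

Request:
{"name": "step_arm", "arguments": {"travel": [[0, 0, 0.001], [0, 0, 0.001], [0, 0, 0]], "dr": [[0, 0, 0], [0, 0, 0], [0, 0, 0]]}}

```text
clock: 14.53
ee_pos: [0.5207, -0.0359, 0.0769]
eef_rot: [[-1.0, -0.001, -0.003], [-0.001, 1.0, -0.001], [0.003, -0.001, -1.0]]
ft_force: [-0.6, -0.5, 7.5]
finger_gap: -0.0001
grasp_force: 3.7
```

Request:
{"name": "step_arm", "arguments": {"travel": [[0, 0, 0.001], [0, 0, 0.001], [0, 0, 0]], "dr": [[0, 0, 0], [0, 0, 0], [0, 0, 0]]}}

```text
clock: 14.78
ee_pos: [0.5206, -0.0359, 0.0751]
eef_rot: [[-1.0, -0.001, -0.003], [-0.001, 1.0, -0.002], [0.003, -0.002, -1.0]]
ft_force: [-2.5, -1.1, 9.2]
finger_gap: 0.0001
grasp_force: 4.7
```

Request:
{"name": "step_arm", "arguments": {"travel": [[0, 0, 0.001], [0, 0, 0.001], [0, 0, 0]], "dr": [[0, 0, 0], [0, 0, 0], [0, 0, 0]]}}

```text
clock: 15.03
ee_pos: [0.5202, -0.0359, 0.0732]
eef_rot: [[-1.0, -0.001, -0.004], [-0.001, 1.0, -0.002], [0.004, -0.002, -1.0]]
ft_force: [-3.6, -2.2, 11.1]
finger_gap: 0.0
grasp_force: 5.4
```

Request:
{"name": "step_arm", "arguments": {"travel": [[0, 0, 0.001], [0, 0, 0]], "dr": [[0, 0, 0], [0, 0, 0]]}}

```text
clock: 15.2
ee_pos: [0.5195, -0.0359, 0.0717]
eef_rot: [[-1.0, -0.001, -0.005], [-0.001, 1.0, -0.002], [0.005, -0.002, -1.0]]
ft_force: [-3.7, -1.5, 8.3]
finger_gap: -0.0001
grasp_force: 4.0
```

Request:
{"name": "step_arm", "arguments": {"travel": [[0, 0, 0.001], [0, 0, 0]], "dr": [[0, 0, 0], [0, 0, 0]]}}

```text
clock: 15.37
ee_pos: [0.5195, -0.0359, 0.0707]
eef_rot: [[-1.0, -0.001, -0.006], [-0.001, 1.0, -0.002], [0.006, -0.002, -1.0]]
ft_force: [-3.7, -1.4, 10.5]
finger_gap: 0.0
grasp_force: 4.6
```

```bash
python3 - <<'E'
from h import *
s=snap('side','s6'); P=pts(s); 
q=P[(P[...,0]>.49)&(P[...,0]<.63)&(abs(P[...,1]+.018)<.012)]
for x in np.arange(.5,.62,.01):
  j=q[(abs(q[:,0]-x)<.005)&(q[:,2]>.03)&(q[:,2]<.08)]
  if len(j): print(round(x,2),len(j),np.percentile(j[:,2],[50,90]).round(4))
E
```

```text
0.5 4 [0.0391 0.0406]
0.51 19 [0.0544 0.075 ]
0.52 31 [0.0572 0.0743]
0.53 19 [0.0561 0.0749]
0.54 16 [0.0533 0.0557]
0.55 12 [0.0526 0.0539]
0.56 8 [0.053  0.0549]
0.57 11 [0.0521 0.0542]
0.58 15 [0.0522 0.0544]
0.59 10 [0.0519 0.0541]
0.6 9 [0.0518 0.0531]
0.61 13 [0.051  0.0521]
```

Request:
{"name": "step_arm", "arguments": {"travel": [[0, 0, 0.001], [0, 0, 0]], "dr": [[0, 0, 0], [0, 0, 0]]}}

```text
clock: 15.58
ee_pos: [0.519, -0.0359, 0.0695]
eef_rot: [[-1.0, -0.001, -0.006], [-0.001, 1.0, -0.002], [0.006, -0.002, -1.0]]
ft_force: [-5.0, -1.4, 8.8]
finger_gap: 0.0001
grasp_force: 4.1
```

Request:
{"name": "step_arm", "arguments": {"travel": [[0, 0, 0.001], [0, 0, 0]], "dr": [[0, 0, 0], [0, 0, 0]]}}

```text
clock: 15.75
ee_pos: [0.519, -0.0359, 0.0686]
eef_rot: [[-1.0, -0.001, -0.007], [-0.001, 1.0, -0.002], [0.007, -0.002, -1.0]]
ft_force: [-5.2, -1.7, 10.0]
finger_gap: 0.0003
grasp_force: 4.8
```

Request:
{"name": "step_arm", "arguments": {"travel": [[0, 0, 0.001], [0, 0, 0]], "dr": [[0, 0, 0], [0, 0, 0]]}}

```text
clock: 15.92
ee_pos: [0.5188, -0.0359, 0.0676]
eef_rot: [[-1.0, -0.001, -0.007], [-0.001, 1.0, -0.002], [0.007, -0.002, -1.0]]
ft_force: [-6.3, -1.1, 9.8]
finger_gap: 0.0001
grasp_force: 5.3
```

Request:
{"name": "step_arm", "arguments": {"travel": [[0.001, 0, 0.001], [0, 0, 0]], "dr": [[0, 0, 0], [0, 0, 0]]}}

```text
clock: 16.08
ee_pos: [0.5187, -0.0359, 0.067]
eef_rot: [[-1.0, -0.001, -0.005], [-0.001, 1.0, -0.002], [0.005, -0.002, -1.0]]
ft_force: [-4.6, -2.1, 11.8]
finger_gap: -0.0001
grasp_force: 5.6
```

Request:
{"name": "step_arm", "arguments": {"travel": [[0, 0, 0.001], [0, 0, 0]], "dr": [[0, 0, 0], [0, 0, 0]]}}

```text
clock: 16.25
ee_pos: [0.5187, -0.0359, 0.0663]
eef_rot: [[-1.0, -0.001, -0.005], [-0.001, 1.0, -0.002], [0.005, -0.002, -1.0]]
ft_force: [-5.3, -1.8, 14.6]
finger_gap: 0.0
grasp_force: 7.0
```

```bash
cat >> h.py <<'E'
def lid():
    P=pts(capture('side')); z=P[...,2]
    q=P[(P[...,0]>.535)&(P[...,0]<.605)&(abs(P[...,1]+.035)<.03)&(z>.04)&(z<.07)]
    f=np.polyfit(q[:,0],q[:,2],1); print('lid tilt',round(-f[0],3),'z at .513',np.polyval(f,.513).round(4),'hinge',np.polyval(f,.617).round(4),len(q))
    q=P[(P[...,0]>.463)&(P[...,0]<.485)&(abs(P[...,1]+.035)<.01)&(z>.02)&(z<.045)]; print('pad z',np.median(q[:,2]),len(q))
E
python3 -c "
from h import *
lid();lid();lid()"
```

```text
lid tilt -0.002 z at .513 0.0495 hinge 0.0498 185
pad z 0.03010656621683644 20
lid tilt -0.013 z at .513 0.0492 hinge 0.0505 173
pad z 0.030032786315875026 19
lid tilt 0.006 z at .513 0.0502 hinge 0.0496 176
pad z 0.02919354472616781 22
```

Request:
{"name": "step_arm", "arguments": {"travel": [[0, 0, -0.002], [0, 0, -0.004], [0, 0, -0.004], [0, 0, -0.004], [0, 0, -0.004]], "dr": [[0, 0, 0], [0, 0, 0], [0, 0, 0], [0, 0, 0], [0, 0, 0]]}}

```text
clock: 16.82
ee_pos: [0.5196, -0.0359, 0.0837]
eef_rot: [[-1.0, -0.001, -0.003], [-0.001, 1.0, -0.001], [0.003, -0.001, -1.0]]
ft_force: [0.1, 0.4, -0.4]
finger_gap: -0.0003
grasp_force: 0.0
```

```bash
python3 -c "
from h import *
lid();lid();lid()"
```

```text
lid tilt 0.004 z at .513 0.0562 hinge 0.0557 189
pad z 0.036203780780522554 22
lid tilt 0.006 z at .513 0.0567 hinge 0.0561 185
pad z 0.036010435224033466 18
lid tilt 0.001 z at .513 0.0558 hinge 0.0557 199
pad z 0.03617223409242243 21
```

Request:
{"name": "step_arm", "arguments": {"travel": [[0, 0, -0.03], [0, 0, -0.03], [0, 0, -0.03], [0, 0, -0.03], [0, 0, -0.02]], "dr": [[0, 0, 0], [0, 0, 0], [0, 0, 0], [0, 0, 0], [0, 0, 0]]}}

```text
clock: 17.38
ee_pos: [0.5208, -0.0354, 0.2261]
eef_rot: [[-1.0, -0.001, -0.001], [-0.001, 1.0, -0.001], [0.001, -0.001, -1.0]]
ft_force: [0.7, -0.6, 0.0]
finger_gap: 0.0
grasp_force: 0.0
```

Request:
{"name": "step_arm", "arguments": {"travel": [[0, 0, 0], [0, 0, 0], [0, 0, 0], [0, 0, 0], [0, 0, 0]], "dr": [[0, 0, 0], [0, 0, 0], [0, 0, 0], [0, 0, 0], [0, 0, 0]]}}

```text
clock: 17.8
ee_pos: [0.5197, -0.0359, 0.2226]
eef_rot: [[-1.0, -0.001, -0.005], [-0.001, 1.0, -0.001], [0.005, -0.001, -1.0]]
ft_force: [-1.0, 0.4, 0.0]
finger_gap: 0.0001
grasp_force: 0.0
```

```bash
python3 - <<'E'
from h import *
for _ in range(4): lid()
snap('side','s7'); A=cv2.imread('pics/s7.png'); P=pts(snap('wrist','w7'))
for x in np.arange(.51,.62,.02):
  j=P[(abs(P[...,0]-x)<.006)&(abs(P[...,1]+.035)<.028)&(P[...,2]>.04)&(P[...,2]<.075)]; print(round(x,2),len(j),np.median(j[:,2]) if len(j) else '')
im=np.zeros((384,800,3),np.uint8); im[:,:400]=cv2.resize(A,(400,384)); im[:,400:]=cv2.resize(cv2.imread('pics/w7.png'),(400,384)); cv2.imwrite('pics/m7.png',im)
E
```

```text
lid tilt 0.017 z at .513 0.0574 hinge 0.0556 188
pad z 0.03668962341537674 19
lid tilt 0.003 z at .513 0.0565 hinge 0.0562 179
pad z 0.03622066941645097 21
lid tilt 0.019 z at .513 0.0571 hinge 0.0552 185
pad z 0.03622433321355478 19
lid tilt 0.004 z at .513 0.0564 hinge 0.056 176
pad z 0.03625934492456229 21
0.51 721 0.05683920014292704
0.53 603 0.056980117770671135
0.55 570 0.05680826240644993
0.57 393 0.056644906847726606
0.59 0 
0.61 0
```

View pics/m7.png

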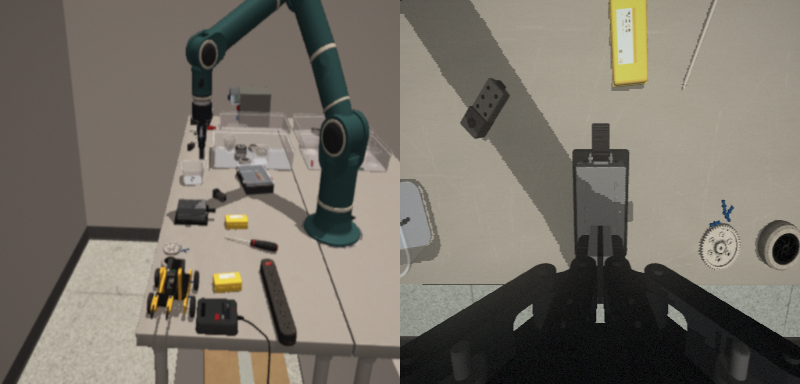

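The lid is shut: flat within about 0.005 rad and 56–57 mm high, with the latch pad back at 36 mm. The bystanders visible (motor, gear, tyre, beaker, yellow packs) show no sign of having moved.

```bash
python3 -c "
from h import *
print(ticket.close_job())"
```

```text
the job is handed in; nothing more can be done
None
```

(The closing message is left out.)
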